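# Unclamp, weigh and display a cheese block

### The job

Flip the red handle of the toggle clamp over centre so that the clamp springs open and stays open, lift the cheese block out of its nest, stand it upright on the scale and let go of it there to weigh it. Then take it again, now by its two ends since the dividers leave no room for fingers at its sides, and set it down, upright, in the empty bay of the display tray, wholly on the paper and lengthwise between the black dividers. Never drop it; leave the other cheeses and the jar where they are.

Things in the scene. Friction and masses are not known exactly. Their poses are not given: they have to be found in the camera images.
- cheese_block: The clamped block of pale yellow hard cheese with a brown rind at its +x end, 66 mm long (its x), 44 mm wide (its y), 60 mm high, about 0.19 kg, hard and rigid; origin at the centre of its underside. At first it stands clamped in the nest, x along the fixture's x, its ends against stops: only its two sides, 44 mm apart, can be gripped there.
- fixture: Fixed wooden portioning board 280 x 150 mm, 25 mm thick, origin at its underside centre. The cheese nest is centred at x = 75 mm: white end stops at x = 28 to 40 and 110 to 122 mm, 90 mm wide in y, rising 58 mm above the board, leave 2 mm at each end of the cheese; its sides (y) are open and it goes straight up out. The clamp stands near x = -25 mm.
- nest (a point): Centre of the nest on the board's upper face (25 mm above the table), under the cheese; axes as the fixture's.
- handle_pivot (a point): Pivot of the clamp handle, at fixture (-25, 0, 90) mm; the handle turns about the fixture's y axis. Two steel cheeks (|y| 15 to 21 mm, up to 108 mm above the table) stand beside it.
- handle_grip (a point): Point on the axis of the red handle grip, 80 mm from the pivot, moving with the handle. The grip is a red round bar of 22 mm diameter from 43 to 105 mm from the pivot (below it, a 10 x 20 mm steel shank).
- foot (a point): Underside centre of the clamp's rubber foot (20 mm diameter), pressing on the cheese with about 3 N. It hangs 20 mm below a steel arm, 14 mm wide and 92 mm long, level at the start, pivoted at fixture (-10, 0, 105) mm. Opening the handle swings the arm up and back to about 100 degrees, just past upright, up to 0.2 m above the table: keep the gripper out of its way.
- clamp_handle (a joint): Clamp handle angle, rad: 0 = locked (handle upright), growing as it tips to the fixture's -x, away from the cheese, to a stop at 1.3. An over-centre spring pushes it back to 0 below about 0.4 and throws it open by itself beyond, to rest at 1.1 to 1.2. It takes about 10 N at the grip to start it, falling to little at the centre. The arm swings up with it.
- scale: Fixed counter scale, 150 x 150 mm, flat steel pan on top 50 mm above the table; origin at the centre of its underside.
- pan (a point): Centre of the scale pan's upper face.
- tray: Fixed black display tray, 130 (x) x 180 (y) mm, origin at the centre of its underside, floor 6 mm thick. Four black dividers (6 mm thick, 100 mm long in x, rising 72 mm above the floor) make three bays side by side in y, each 52 mm wide, centred at y = -58, 0 and 58 mm, open at both x ends. Two bays hold cheeses, one is empty but for a sheet of paper.
- liner: White sheet of paper, 96 (x) x 50 (y) mm, under 1 mm thick, lying on the floor of the tray's empty bay (any of the three); origin at its centre on the floor (6 mm above the table), axes as the tray's.
- cheese_a: Bystander: whitish cheese in a bay, same size and frame as the clamped block.
- cheese_b: Bystander: orange cheese in a bay, same size and frame as the clamped block.
- jar: Bystander: amber glass jar with brass lid, 48 mm diameter, 60 mm high, standing between the scale and the robot; origin at the centre of its underside.
Mind the look-alikes: they are no part of the job. What is shaped like the cheese_block but turquoise is not meant. Of the things that look like the scale, the larger one is meant.

How it is judged:
On the way, in this order (a step that is already met when the one before it is completed fails the run):
1. the clamp is open while the cheese still stands in its nest (value of joint clamp_handle above 0.9 rad and distance between cheese_block and nest below 0.012 m), for 0.1 s.
2. the cheese stands upright on the scale pan, let go and at rest (contact force between cheese_block and scale above 0.7 N and contact force between the fingers and cheese_block below 0.05 N and angle between cheese_block's own z axis and vertical below 0.1 rad and linear speed of cheese_block below 0.03 m/s), for 0.3 s.
At the end, for the whole second after the job is handed in: The cheese stands upright (within 0.1 rad), at rest and released, on the paper in the empty bay: within 18 mm of the paper's centre along the bay, 8 mm across it, 5 mm in height, its length within 0.2 rad of the bay's; the clamp handle is still open (over 0.9 rad) (x of cheese_block in the frame of liner between -0.018 and 0.018 m and y of cheese_block in the frame of liner between -0.008 and 0.008 m and z of cheese_block in the frame of liner between -0.005 and 0.005 m and angle between cheese_block's own z axis and vertical below 0.1 rad and angle between the x axis of cheese_block and the x axis of liner, either way round below 0.2 rad and linear speed of cheese_block below 0.02 m/s and value of joint clamp_handle above 0.9 rad and contact force between the fingers and cheese_block below 0.05 N); the robot touches nothing.
It fails at once if the cheese is dropped: it moves faster than 0.45 m/s while the fingers do not touch it (a fall of about 10 mm) (contact force between the fingers and cheese_block below 0.05 N and linear speed of cheese_block above 0.45 m/s).
It fails at once if another cheese or the jar is moved more than 12 mm (distance of any of cheese_a, cheese_b, jar from where it was at the start of the episode above 0.012 m).
It fails at once if the cheese is tipped over (more than 0.6 rad) (angle between cheese_block's own z axis and vertical above 0.6 rad).
It also fails if it takes over 72 s, if anything falls off the work surface, if the arm or the gripper's body presses on something with over 40 N, if the wrist force passes 120 N, or if a joint passes its speed limit or range.

### The arm

A 6-joint arm with a two-finger parallel gripper is mounted at the origin on the work surface. World frame = base frame: x ahead of the robot, y to its left, z up, the work surface at z = 0. Lengths are in m, angles in rad, forces in N, time in s.
With the tool pointing down it reaches from about 0.35 to 1 m from the base axis. Payload 7.1 kg.
Tool frame: the origin (TCP) lies between the finger pads; the fingertips stand 22 mm ahead of it and the grasp point (between the pads) lies 3 mm ahead of it; x points along the fingers, y is the direction in which the jaws open and shut, and the axes are right-handed (so a half turn about x gives the same grasp; the last joint's range is limited). The gripper opens to 85 mm and grips with 20 to 120 N. Pads are 22 mm wide; open, the fingers measure 114 mm over their backs; the gripper's body (76 mm by 85 mm) begins 54 mm behind the grasp point. The pads swing forward as they close: fully open they stand 13 mm farther back than shut.
Start: joints at [1.317, 0.423, 1.63, -0, 1.089, -0.019], TCP at [0.145, 0.608, 0.253] pointing down, gripper open.
Joint ranges: [-3, 3], [-0.9, 2.11], [0.09, 2.58], [-1.31, 4.45], [0.11, 2.69], [-2.54, 2.54]. Speed limits (rad/s): [2.39, 2.39, 3.01, 3.14, 3.14, 3.14].

### API

Orientations are given as a rotation vector (axis times angle).
In Python, from rig import manip gives the robot as it stands. The module is installed in compiled form; this text tells all that it offers. Calls block until the motion is done:
- manip.move_to(position, orientation): joint-space move of the TCP to a pose.
- manip.servo_line(position, orientation=None, rate=0.15): straight line of the TCP; orientation=None keeps the orientation; rate is the mean speed in m/s.
- manip.set_joints(angles): joint-space move.
- manip.command_gripper(opening, f_grip=None): finger opening in m; f_grip is the grip in N (None keeps the last); returns when the fingers have stopped.
- manip.hold(seconds).
- manip.solve_ik(position, orientation): joint angles nearest the present ones, or None.
- manip.camera(name): name is "scene" or "top" or "wrist"; returns a dict with "image" (480x640x3 uint8, red, green, blue), "fx", "fy", "cx", "cy" (pixels), "k1" (the pictures are not rectified: a ray, as slopes to the right and down, at radius r is drawn at 1 + k1 r^2 times it, then the intrinsics apply), "cam_to_world" (4x4, takes a point from camera to world coordinates); the wrist camera has in their place "mount" (4x4, takes a point from camera to tool coordinates, whose origin is the TCP and whose axes are the tool frame's). Camera axes: x right, y down, z forward; pixel columns grow to the right and rows downward; lengths in m; the calibration is good to about 2 mm. A picture is of the moment at which its call begins: read the wrist's pose just before it. There is no depth.
A pose or a line that the arm cannot do raises manip.IKError and nothing moves.
- manip.sign_off(): hands the job in, once; it reports no verdict.
Readings, each from a call of its own:
- manip.get_time(): time.
- manip.get_joint_positions(): joint angles.
- manip.get_joint_vel(): joint speeds.
- manip.get_tau(): joint torques, N m.
- manip.get_position(): TCP position.
- manip.get_ee_rot(): TCP orientation.
- manip.get_contact_force(): force on the tool from outside, world axes, zero at the start.
- manip.get_torque(): the same for the moment, N m.
- manip.get_width(): finger opening in m.
Only numpy, scipy, OpenCV 4.12 (cv2) and the standard library are available. Lean on these libraries where they do the work, as an engineer would, in place of code of your own. Each camera call takes 0.05 s, during which the arm holds its last target.

## Working session

There is one attempt and no reset: what is moved stays moved. The work goes in short steps, each a Python script; the robot and the scene stay as the last script left them, time stands still between calls to the robot, and variables do not carry over. Pictures are saved under pics/ and viewed, and the job is handed in when it is done.

```bash
mkdir -p pics
cat > h.py <<'E'
import numpy as np, cv2
from rig import manip
from scipy.spatial.transform import Rotation as R
def snap(n,f):
    c=manip.camera(n); cv2.imwrite('pics/'+f,c['image'][:,:,::-1])
    np.savez('pics/'+f[:-4]+'.npz',**{k:v for k,v in c.items()}); return c
def load(f): 
    d=np.load('pics/'+f+'.npz'); return {k:d[k] for k in d.files}
def K(c): return np.array([[c['fx'],0,c['cx']],[0,c['fy'],c['cy']],[0,0,1]],float)
def D(c): return np.array([float(c['k1']),0,0,0])
def rays(c,uv,T=None):
    T=c['cam_to_world'] if T is None else T
    p=cv2.undistortPoints(np.array(uv,float).reshape(-1,1,2),K(c),D(c)).reshape(-1,2)
    d=np.c_[p,np.ones(len(p))]@T[:3,:3].T
    return T[:3,3],d
def onz(c,uv,z,T=None):
    o,d=rays(c,uv,T); return o+d*((z-o[2])/d[:,2])[:,None]
def proj(c,P,T=None):
    T=c['cam_to_world'] if T is None else T
    q=(np.array(P,float).reshape(-1,3)-T[:3,3])@T[:3,:3]
    s=q[:,:2]/q[:,2:]; r2=(s**2).sum(1)[:,None]; s=s*(1+float(c['k1'])*r2)
    return s*[float(c['fx']),float(c['fy'])]+[float(c['cx']),float(c['cy'])]
def down(yaw):
    # tool x down, tool y (jaw axis) at yaw in world
    x=np.array([0,0,-1.]);y=np.array([np.cos(yaw),np.sin(yaw),0]);z=np.cross(x,y)
    return R.from_matrix(np.c_[x,y,z]).as_rotvec()
E
python3 - <<'E'
from h import *
for n in ['scene','top','wrist']:
    c=snap(n,n+'0.png'); print(n,c['fx'],c['cx'],c['cy'],c['k1']); print(np.round(c.get('cam_to_world',c.get('mount')),3))
print(manip.get_time(),manip.get_position(),R.from_rotvec(manip.get_ee_rot()).as_matrix().round(2))
E
```

```text
scene 486.51299073557664 321.8486490709366 239.69796969890726 -0.03396131491699708
[[-0.867  0.271 -0.417  1.054]
 [ 0.498  0.449 -0.742  0.765]
 [-0.014 -0.851 -0.525  0.677]
 [ 0.     0.     0.     1.   ]]
top 480.57377126381914 318.28964110936033 240.40950562131533 -0.07599807409855464
[[-2.80e-02 -9.94e-01  1.07e-01  4.92e-01]
 [-1.00e+00  2.80e-02 -2.00e-03  1.90e-02]
 [-1.00e-03 -1.07e-01 -9.94e-01  1.19e+00]
 [ 0.00e+00  0.00e+00  0.00e+00  1.00e+00]]
wrist 386.4657700226508 313.8085070052488 242.4406399696361 -0.05751953982475022
[[ 0.001 -0.319  0.948 -0.12 ]
 [ 1.    -0.    -0.001  0.   ]
 [ 0.001  0.948  0.319 -0.082]
 [ 0.     0.     0.     1.   ]]
0.15 [0.14526362 0.6074692  0.25269559] [[-0.    0.23  0.97]
 [-0.    0.97 -0.23]
 [-1.   -0.   -0.  ]]
```

View pics/scene0.png

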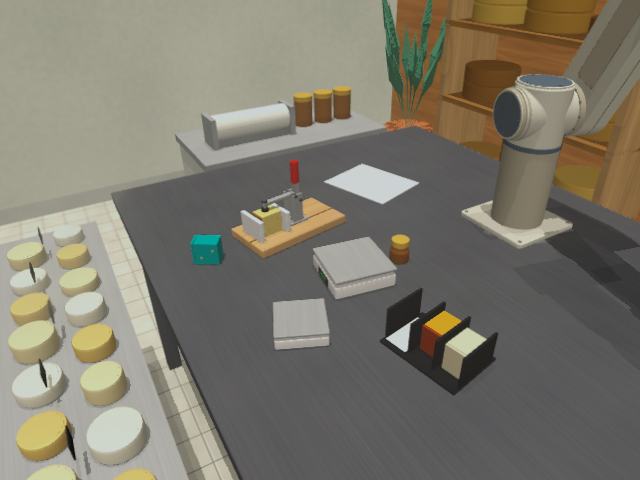

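View pics/top0.png

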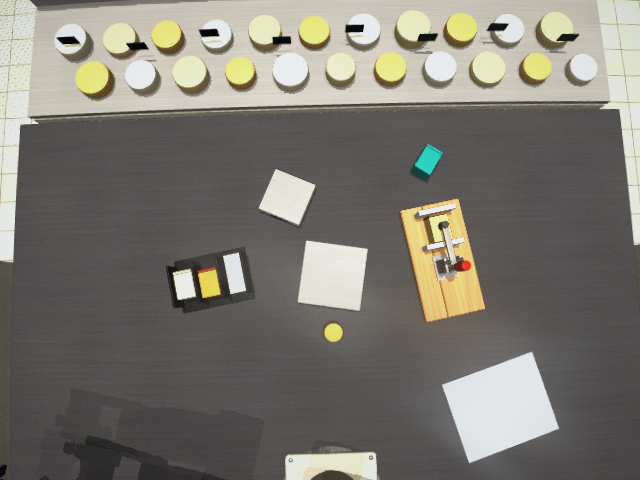

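The scene view shows the clamp board (290,220), two scales (large at 353,265, small at 301,323), the tray (440,345), the jar (400,250) and the turquoise decoy (207,250). In the top view the board is at (442,260), the larger scale at (333,276), the small one at (288,197), the paper bay at (234,273) and the jar at (333,332). I'll measure these next.

Run:
```python
from h import *
c=load('top0'); im=c['image'][:,:,::-1].copy()
def crop(x0,y0,x1,y1): return cv2.resize(im[y0:y1,x0:x1],(400,int(400*(y1-y0)/(x1-x0))),interpolation=cv2.INTER_CUBIC)
a=crop(155,235,265,325);b=crop(390,190,500,330)
H=max(a.shape[0],b.shape[0]);o=np.zeros((H,800,3),np.uint8);o[:a.shape[0],:400]=a;o[:b.shape[0],400:]=b
cv2.imwrite('pics/crop0.png',o)
hsv=cv2.cvtColor(im,cv2.COLOR_BGR2HSV)
def comp(m,x0,y0,x1,y1):
    mm=np.zeros_like(m);mm[y0:y1,x0:x1]=m[y0:y1,x0:x1]
    cs,_=cv2.findContours(mm,cv2.RETR_EXTERNAL,cv2.CHAIN_APPROX_NONE)
    return max(cs,key=cv2.contourArea)
def rect(cn,z,name):
    w=onz(c,cn.reshape(-1,2),z)[:,:2].astype(np.float32)
    r=cv2.minAreaRect(w); print(name,np.round(r[0],4),np.round(r[1],4),round(r[2],1)); return r
wood=((hsv[...,1]>90)&(hsv[...,2]>120)).astype(np.uint8)*255
rect(comp(wood,390,190,500,330),.025,'board')
br=(hsv[...,2]>130).astype(np.uint8)*255
rect(comp(br,290,235,375,315),.05,'scale')
rect(comp(br,250,160,325,230),.05,'small')
rect(comp(((hsv[...,2]>150)&(hsv[...,1]<60)).astype(np.uint8)*255,218,245,250,300),.006,'liner')
dk=((hsv[...,1]>60)&(hsv[...,2]>100)).astype(np.uint8)*255
rect(comp(dk,195,255,222,305),.066,'orange')
rect(comp(br,170,262,197,305),.066,'white')
rect(comp(dk,320,318,348,346),.06,'jar')
red=((hsv[...,1]>150)&(hsv[...,2]>90)&((hsv[...,0]<6)|(hsv[...,0]>174))).astype(np.uint8)*255
cn=comp(red,430,240,490,290);print(cn.reshape(-1,2).mean(0),onz(c,[cn.reshape(-1,2).mean(0)],.19))
```

```text
board [ 0.5637 -0.2845] [0.2813 0.1504] 10.6
scale [ 0.5319 -0.0146] [0.1501 0.149 ] 80.6
small [0.7241 0.0896] [0.1068 0.1069] 66.0
liner [0.5455 0.226 ] [0.0962 0.0393] 10.6
orange [0.5227 0.2751] [0.0672 0.0455] 10.1
white [0.5198 0.334 ] [0.0671 0.0443] 10.4
jar [ 0.4003 -0.0108] [0.0442 0.0437] 88.3
[461.31481481 265.59259259] [[ 0.53843762 -0.28146554  0.19      ]]
```

View pics/crop0.png

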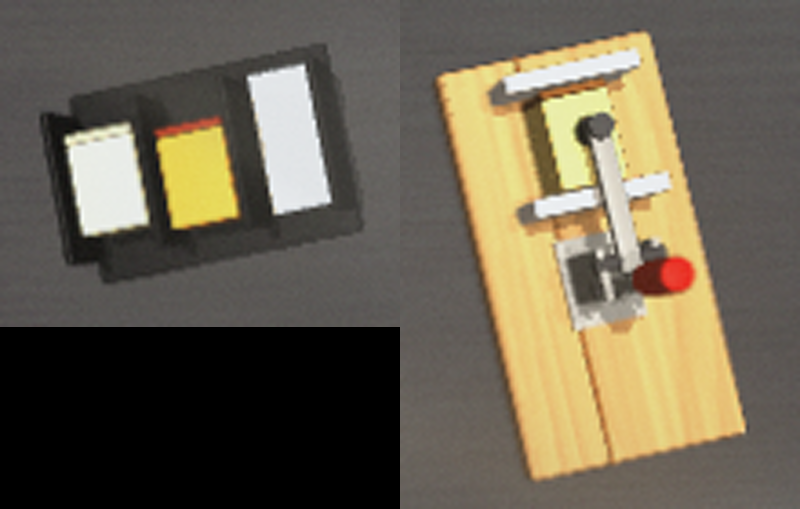

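Measured sizes match the description: board 281x150, larger scale 150 vs small 107, paper 96 long with part of its width hidden by a divider. Candidates in the top view:
- **Scale:** large (333,276), 150 mm, is meant. Small (288,197), 107 mm, is not.
- **Cheese:** the pale yellow block in the nest (438,229) is meant. The turquoise block (428,161) is not.

I'll confirm this in a crop and check IK.

```bash
cat >> h.py <<'E'
th=np.radians(10.6)
ex=np.array([np.cos(th),np.sin(th)]);ey=np.array([-np.sin(th),np.cos(th)])
FX=np.array([0.5637,-0.2845])
def fix(x,y,z): return np.r_[FX+x*ex+y*ey,z]
NEST=fix(.075,0,0)[:2]
SC=np.array([.540,-.0146])
LIN=np.array([.5465,.2207])
E
python3 - <<'E'
from h import *
c=load('top0');im=c['image'][:,:,::-1]
cv2.imwrite('pics/crop1.png',cv2.resize(im[140:330,250:490],(760,602))[:600])
def t(n,p,yaw):
    s=[]
    for k in (0,np.pi):
        q=manip.solve_ik(p,down(yaw+k)); s.append(None if q is None else np.round(q,2))
    print(n,np.round(p,3),s)
t('handle',fix(-.025,0,.173),th+np.pi/2)
t('handle hi',fix(-.025,0,.30),th+np.pi/2)
t('handle open',fix(-.025-.08*np.sin(.9),0,.14),th+np.pi/2)
t('nest',np.r_[NEST,.068],th+np.pi/2)
t('scale',np.r_[SC,.095],th+np.pi/2)
t('scale ends',np.r_[SC,.095],th)
t('tray',np.r_[LIN,.05],th)
t('trayview',np.r_[LIN+[-.0,0],.30],th+np.pi/2)
t('trayhi',np.r_[LIN,.20],th)
E
```

```text
handle [ 0.539 -0.289  0.173] [array([-0.51,  0.5 ,  1.71,  0.  ,  0.92, -2.27]), array([-0.51,  0.5 ,  1.71,  0.  ,  0.92,  0.87])]
handle hi [ 0.539 -0.289  0.3  ] [array([-0.51,  0.36,  1.62,  0.  ,  1.17, -2.27]), array([-0.51,  0.36,  1.62,  0.  ,  1.17,  0.87])]
handle open [ 0.478 -0.301  0.14 ] [array([-0.58,  0.49,  1.84,  0.  ,  0.81, -2.34]), array([-0.58,  0.49,  1.84,  0.  ,  0.81,  0.8 ])]
nest [ 0.637 -0.271  0.068] [array([-0.42,  0.74,  1.55,  0.  ,  0.84, -2.17]), array([-0.42,  0.74,  1.55,  0.  ,  0.84,  0.97])]
scale [ 0.54  -0.015  0.095] [array([-0.05,  0.54,  1.91, -0.  ,  0.7 , -1.8 ]), array([-0.05,  0.54,  1.91,  0.  ,  0.7 ,  1.34])]
scale ends [ 0.54  -0.015  0.095] [array([-0.05,  0.54,  1.91,  0.  ,  0.7 , -0.23]), None]
tray [0.546 0.221 0.05 ] [array([0.36, 0.66, 1.8 , 0.  , 0.67, 0.18]), None]
trayview [0.546 0.221 0.3  ] [array([ 0.36,  0.32,  1.67, -0.  ,  1.15, -1.39]), array([0.36, 0.32, 1.67, 0.  , 1.15, 1.75])]
trayhi [0.546 0.221 0.2  ] [array([0.36, 0.44, 1.75, 0.  , 0.95, 0.18]), None]
```

View pics/crop1.png

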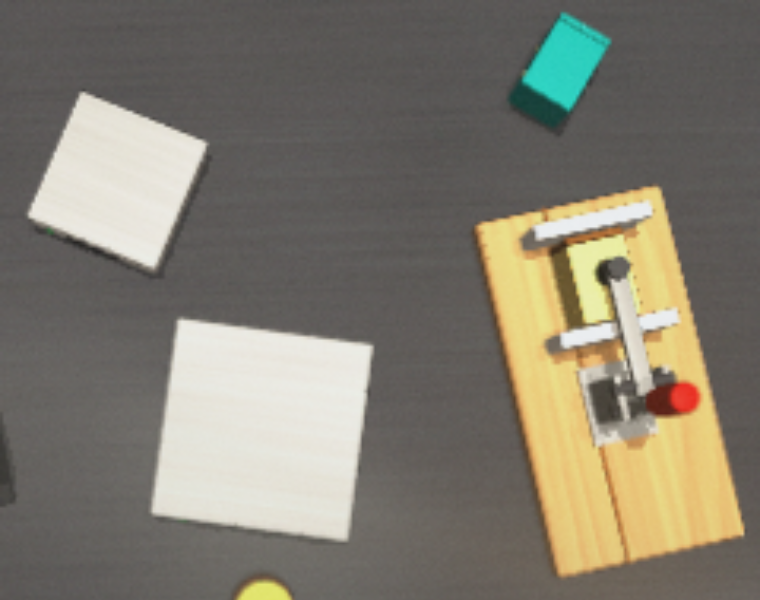

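The crop confirms it: the large scale is at crop (262,430), the yellow block under the foot at (600,280), and the turquoise decoy at (565,60). Next I'll look at the tray and the handle with the wrist camera.

```bash
cat >> h.py <<'E'
def wsnap(f):
    T=np.eye(4);T[:3,:3]=R.from_rotvec(manip.get_ee_rot()).as_matrix();T[:3,3]=manip.get_position()
    c=manip.camera('wrist');c['cam_to_world']=T@c['mount']
    cv2.imwrite('pics/'+f+'.png',c['image'][:,:,::-1]);np.savez('pics/'+f+'.npz',**c);return c
E
python3 - <<'E'
from h import *
manip.move_to(np.r_[LIN-.06*ey,.25],down(th)); manip.hold(.2); c=wsnap('w1')
print(proj(c,np.r_[LIN,.006]))
manip.move_to(fix(-.025,0,.30),down(th-np.pi/2)); manip.hold(.2); wsnap('w2')
print(manip.get_time(),manip.get_contact_force())
E
```

```text
[[313.67580273 138.99233368]]
4.4917 [ 0.39184058 -0.50745863 -0.89354416]
```

View pics/w1.png

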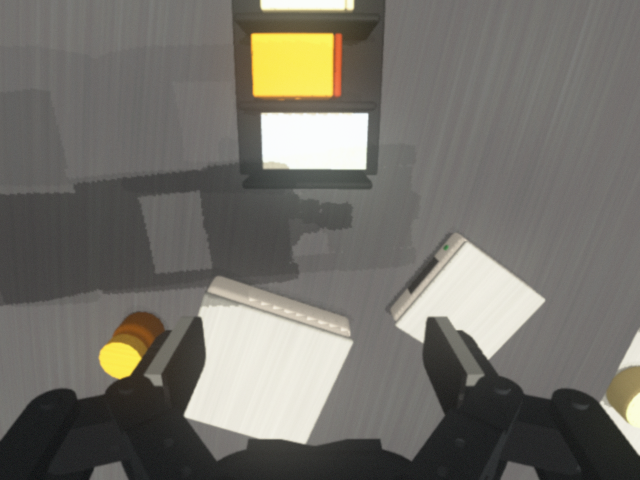

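View pics/w2.png

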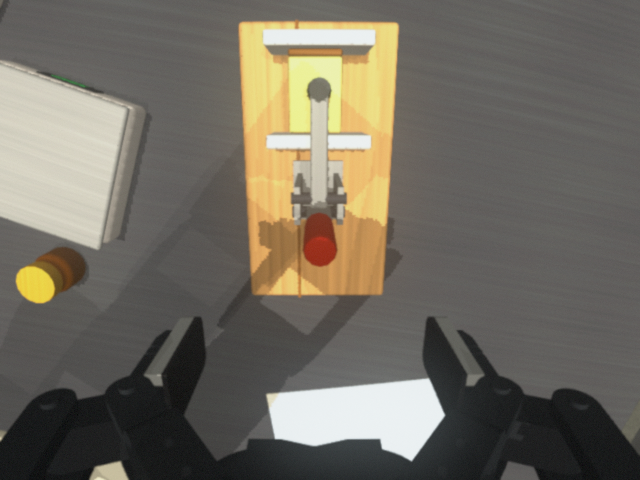

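w1 shows the paper bay fully, with the sheet from about (261,112) to (368,170) and my prediction for its centre at (314,139). w2 shows the handle tip at (320,252), the foot at (318,89) and the cheese between the stops. I'll put numbers on these.

Run:
```python
from h import *
c=load('w1');im=c['image'][:,:,::-1];hsv=cv2.cvtColor(im,cv2.COLOR_BGR2HSV)
def rect(m,box,z,name):
    x0,y0,x1,y1=box;mm=np.zeros(m.shape,np.uint8);mm[y0:y1,x0:x1]=m[y0:y1,x0:x1]*255
    cn=max(cv2.findContours(mm,cv2.RETR_EXTERNAL,cv2.CHAIN_APPROX_NONE)[0],key=cv2.contourArea).reshape(-1,2)
    r=cv2.minAreaRect(onz(c,cn,z)[:,:2].astype(np.float32));print(name,np.round(r[0],4),np.round(r[1],4),round(r[2],1),cn.min(0),cn.max(0))
rect((hsv[...,2]>150)&(hsv[...,1]<70),(240,100,390,185),.006,'liner')
rect((hsv[...,2]>100)&(hsv[...,1]>90),(240,20,390,103),.066,'orange')
# divider strip brightness profile along column 313
print([int(v) for v in im[90:195,313].max(1)])
c=load('w2');im=c['image'][:,:,::-1];hsv=cv2.cvtColor(im,cv2.COLOR_BGR2HSV)
rect((hsv[...,2]>100)&(hsv[...,1]>70),(230,15,405,300),.025,'board')
P=onz(c,[[320,251]],.195)[0];print('tip',P,'exp',fix(-.025,0,.195))
P=onz(c,[[318.5,89]],.105)[0];print('foot top',P,'exp',fix(.075,0,.105))
print(onz(c,[[289,60],[341,60],[289,125],[341,125]],.085), 'nest',NEST)
```

```text
liner [0.5472 0.219 ] [0.0975 0.0512] 10.6 [261 112] [368 169]
orange [0.5236 0.2732] [0.067  0.0471] 10.9 [250  31] [342 100]
[251, 252, 252, 251, 250, 243, 217, 172, 147, 131, 111, 105, 107, 111, 111, 113, 108, 107, 107, 103, 102, 112, 156, 217, 236, 244, 251, 253, 253, 253, 253, 253, 253, 253, 253, 253, 253, 253, 253, 253, 253, 253, 253, 253, 253, 253, 253, 253, 253, 253, 253, 253, 253, 253, 253, 253, 253, 253, 253, 253, 253, 253, 253, 253, 253, 253, 253, 253, 253, 252, 253, 253, 252, 252, 253, 253, 252, 251, 232, 157, 101, 92, 94, 90, 92, 90, 90, 89, 88, 86, 86, 88, 88, 91, 93, 88, 87, 88, 94, 118, 122, 119, 121, 119, 118]
board [ 0.5647 -0.2873] [0.282  0.1502] 10.6 [238  19] [399 297]
tip [ 0.54107204 -0.29165361  0.195     ] exp [ 0.53912662 -0.28909878  0.195     ]
foot top [ 0.6386239  -0.27315079  0.105     ] exp [ 0.63742015 -0.27070365  0.105     ]
[[ 0.65705973 -0.24587075  0.085     ]
 [ 0.66475356 -0.2867215   0.085     ]
 [ 0.60735255 -0.25431984  0.085     ]
 [ 0.61538    -0.29699059  0.085     ]] nest [ 0.63742015 -0.27070365]
```

The two views agree to about 2–3 mm, so I'll use the averages. Next I grip the handle and swing it along its arc.

```bash
cat >> h.py <<'E'
FX=np.array([0.5643,-0.2862]);NEST=fix(.075,0,0)[:2];LIN=np.array([.5470,.2197])
E
python3 - <<'E'
from h import *
o=down(th-np.pi/2)
manip.command_gripper(.055,30)
manip.servo_line(fix(-.025,0,.168),o,rate=.15)
manip.command_gripper(.0,40); print('w',manip.get_width())
r=.075
for a in np.arange(.15,.95,.15):
    manip.servo_line(fix(-.025-r*np.sin(a),0,.09+r*np.cos(a)+.003),o,rate=.12)
    print(round(a,2),np.round(manip.get_contact_force(),1),manip.get_width())
snap('scene','s1.png')
manip.command_gripper(.06); manip.hold(.3)
p=manip.get_position(); manip.servo_line([p[0],p[1],.30],o,rate=.25)
snap('scene','s2.png');snap('top','t2.png');print(manip.get_time())
E
cd pics; python3 -c "
import cv2,numpy as np
a=cv2.imread('s2.png')[130:270,200:380];b=cv2.imread('t2.png')[170:330,380:520]
cv2.imwrite('c2.png',np.hstack([cv2.resize(a,(450,350)),cv2.resize(b,(306,350))]))"
```

```text
w 0.021456651909821555
0.15 [ 8.9 -0.3  3.5] 0.020718014858381862
0.3 [8.5 0.8 6.2] 0.021072583144876696
0.45 [5.  0.2 7.2] 0.02091027540891808
0.6 [ 0.8 -4.1  6. ] 0.02096921706279242
0.75 [-1.6 -8.1 -0.8] 0.020652423448608247
0.9 [-2.2 -8.8 -5.2] 0.021204346091757947
9.5333
```

View pics/c2.png

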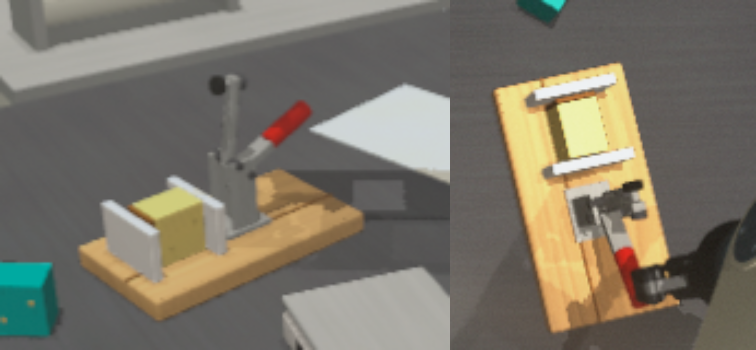

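The clamp is open (arm upright, handle tipped back) and the cheese still stands in its nest. I'll measure the cheese top, then grip it by its sides and lift.

```bash
python3 - <<'E'
from h import *
c=load('t2');im=c['image'][:,:,::-1];hsv=cv2.cvtColor(im,cv2.COLOR_BGR2HSV)
m=((hsv[...,0]>23)&(hsv[...,0]<34)&(hsv[...,1]>70)&(hsv[...,2]>200)).astype(np.uint8)*255
mm=np.zeros_like(m);mm[205:260,420:460]=m[205:260,420:460]
cn=max(cv2.findContours(mm,cv2.RETR_EXTERNAL,cv2.CHAIN_APPROX_NONE)[0],key=cv2.contourArea).reshape(-1,2)
print('cheese',cv2.minAreaRect(onz(c,cn,.085)[:,:2].astype(np.float32)),NEST)
o=down(th-np.pi/2)
manip.command_gripper(.085,40)
manip.move_to(np.r_[NEST,.20],o)
wsnap('w3')
manip.servo_line(np.r_[NEST,.068],o,rate=.12)
print(manip.get_contact_force())
manip.command_gripper(.0,40);print('w',manip.get_width(),manip.get_contact_force())
manip.servo_line(np.r_[NEST,.10],o,rate=.06);print(manip.get_width(),manip.get_contact_force())
manip.servo_line(np.r_[NEST,.24],o,rate=.15);print(manip.get_width(),manip.get_contact_force())
wsnap('w4');snap('scene','s4.png');print(manip.get_time())
E
cd pics; python3 -c "
import cv2,numpy as np
cv2.imwrite('c4.png',np.hstack([cv2.resize(cv2.imread(f),(400,300)) for f in ('w4.png','s4.png')]))"
```

```text
cheese ((0.6345664262771606, -0.27662259340286255), (0.05875205248594284, 0.03515052795410156), 10.750253677368164) [ 0.63802015 -0.27240365]
[-0.45807611  0.22038895 -1.10632362]
w 0.04323580485036643 [0.47022142 0.50632892 4.99912074]
0.0438337865034279 [-0.19361666  0.08984448 -1.36929423]
0.04323734913585805 [-0.27787419 -0.37396971 -2.86342697]
14.3083
```

View pics/c4.png

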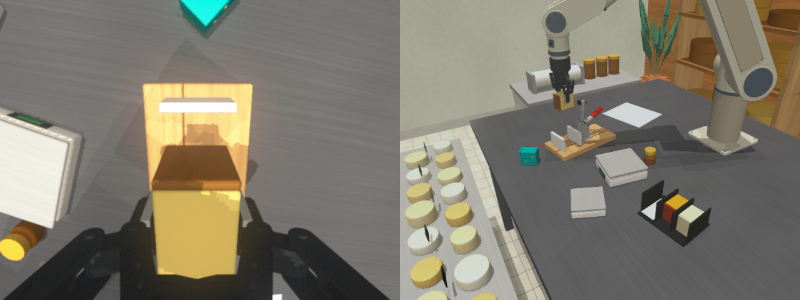

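The cheese is held level by its sides, opening 43 mm. Next I set it on the scale, lowering in small steps until contact.

```bash
cat >> h.py <<'E'
def lower(xy,z0,o,maxd=.006,df=2.0):
    manip.servo_line(np.r_[xy,z0],o,rate=.08); manip.hold(.2)
    f0=np.mean([(manip.hold(.02),manip.get_contact_force()[2])[1] for _ in range(5)]);z=z0
    while z>z0-maxd:
        z-=.0007; manip.servo_line(np.r_[xy,z],o,rate=.02); f=manip.get_contact_force()[2]
        if f-f0>df: break
    print('lower',f0,f,z,manip.get_position()[2]); return z
E
python3 - <<'E'
from h import *
o=down(th-np.pi/2)
manip.move_to(np.r_[SC,.20],o)
z=lower(SC,.0955,o)
manip.command_gripper(.085,40);manip.hold(.2)
manip.servo_line(np.r_[SC,.25],o,rate=.25)
manip.move_to(np.r_[SC-.02*ey,.25],down(th))
manip.hold(.4)
c=wsnap('w5');snap('top','t5.png');snap('scene','s5.png');print(manip.get_time())
E
cd pics; python3 -c "
import cv2,numpy as np
cv2.imwrite('c5.png',np.hstack([cv2.resize(cv2.imread(f),(400,300)) for f in ('w5.png','s5.png')]))"
```

```text
lower -1.6141794713264446 1.410711520432033 0.09339999999999998 0.09362325623936703
21.3167
```

View pics/c5.png

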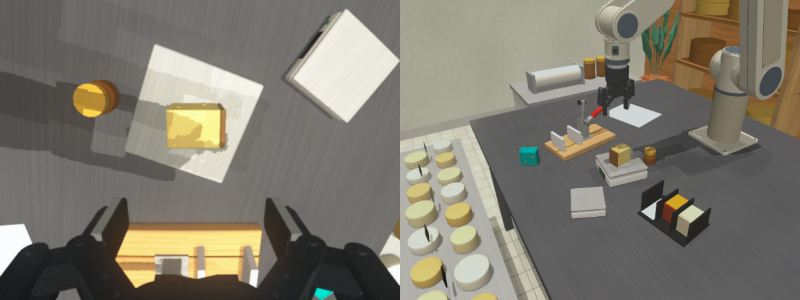

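The cheese stands upright on the scale pan, rind toward +x, at wrist picture c5 (196,126). I'll measure its top face before regripping.

Run:
```python
from h import *
for f,box in (('w5',(230,140,390,260)),('t5',(290,220,390,310))):
    c=load(f);im=c['image'][:,:,::-1];hsv=cv2.cvtColor(im,cv2.COLOR_BGR2HSV)
    m=((hsv[...,1]>75)&(hsv[...,0]<36)).astype(np.uint8);x0,y0,x1,y1=box
    mm=np.zeros_like(m);mm[y0:y1,x0:x1]=m[y0:y1,x0:x1]
    cn=max(cv2.findContours(mm,cv2.RETR_EXTERNAL,cv2.CHAIN_APPROX_NONE)[0],key=cv2.contourArea).reshape(-1,2)
    print(f,cv2.minAreaRect(onz(c,cn,.11)[:,:2].astype(np.float32)),cn.min(0),cn.max(0))
c=load('w5')
P=np.array([[sx*.033,sy*.022] for sx,sy in((1,1),(1,-1),(-1,-1),(-1,1))])
im=c['image'][:,:,::-1].copy()
for p in P: 
    u=proj(c,np.r_[SC+p[0]*ex+p[1]*ey,.11])[0];cv2.circle(im,tuple(int(round(v)) for v in u),2,(255,0,0),-1)
cv2.imwrite('pics/c5b.png',cv2.resize(im[120:280,220:420],(750,600),interpolation=cv2.INTER_CUBIC))
```

```text
w5 ((0.5388350486755371, -0.010622452944517136), (0.06573426723480225, 0.049814481288194656), 10.543209075927734) [265 165] [360 236]
t5 ((0.5073059797286987, -0.012668011710047722), (0.03358924388885498, 0.008928924798965454), 88.37500762939453) [325 283] [340 287]
```

View pics/c5b.png

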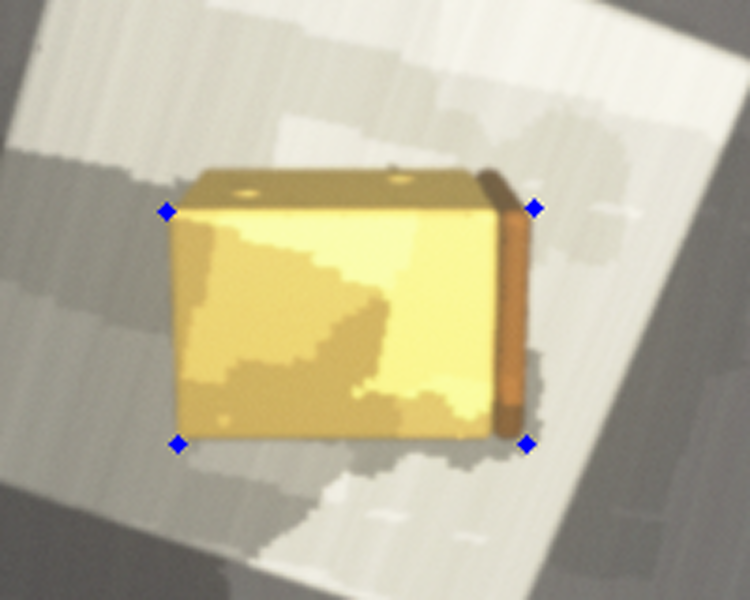

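The top-face corners fall within 1 mm of prediction. Now I grip by the two ends, lift, and go to just above the bay.

```bash
cat >> h.py <<'E'
LIN=np.array([.5470,.2190])
E
python3 - <<'E'
from h import *
o=down(th)
manip.move_to(np.r_[SC,.20],o)
manip.servo_line(np.r_[SC,.090],o,rate=.12);print(manip.get_contact_force())
manip.command_gripper(.0,50);print('w',manip.get_width(),manip.get_contact_force())
manip.servo_line(np.r_[SC,.11],o,rate=.06);print(manip.get_width(),manip.get_contact_force())
manip.servo_line(np.r_[SC,.20],o,rate=.15)
manip.move_to(np.r_[LIN,.20],o)
manip.servo_line(np.r_[LIN,.132],o,rate=.12)
manip.hold(.2);print(manip.get_width(),manip.get_contact_force(),manip.get_position())
wsnap('w6');snap('scene','s6.png');snap('top','t6.png');print(manip.get_time())
E
cd pics; python3 -c "
import cv2,numpy as np
a=cv2.imread('s6.png')[240:400,350:530]
cv2.imwrite('c6.png',np.hstack([cv2.resize(cv2.imread('w6.png'),(400,300)),cv2.resize(a,(338,300))]))"
```

```text
[-0.27837157 -0.05191477 -0.20186055]
w 0.06537334820614467 [-1.05428466 -0.3591617   6.04258721]
0.06572777009613812 [-0.32654895  0.14917641 -1.7973287 ]
0.0655998491096424 [ 0.5897151   0.10729757 -1.05003876] [0.54758631 0.21917758 0.13293772]
26.2583
```

View pics/c6.png

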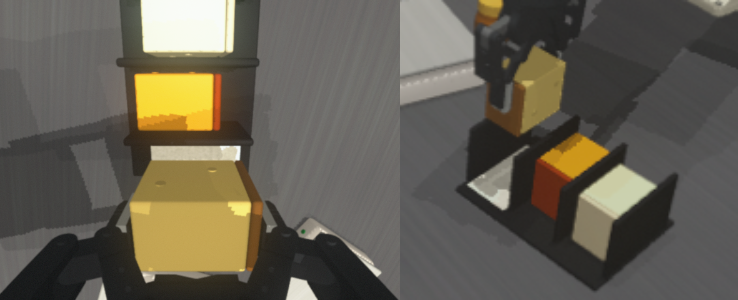

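The cheese is held level by its ends above the paper bay. I'll check the neighbouring divider's top edge in the wrist picture against prediction before lowering.

Run:
```python
from h import *
c=load('w6');im=c['image'][:,:,::-1].copy()
for y in (.026,.032,.084,.090):
    for x in np.linspace(-.05,.05,6):
        u=proj(c,np.r_[LIN+x*ex+y*ey,.078])[0];cv2.circle(im,tuple(int(round(v)) for v in u),1,(255,0,0) if y in(.026,.084) else (0,0,255),-1)
for y in(-.022,.022):
  for x in(-.033,.033):
    u=proj(c,np.r_[manip.get_position()[:2]+x*ex+y*ey,.132-.040+.06-.0])[0];cv2.circle(im,tuple(int(round(v)) for v in u),2,(0,255,0),-1)
cv2.imwrite('pics/c6b.png',cv2.resize(im[90:450,180:440],(578,600),interpolation=cv2.INTER_CUBIC)[:600])
```

```text
(no output)
```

View pics/c6b.png

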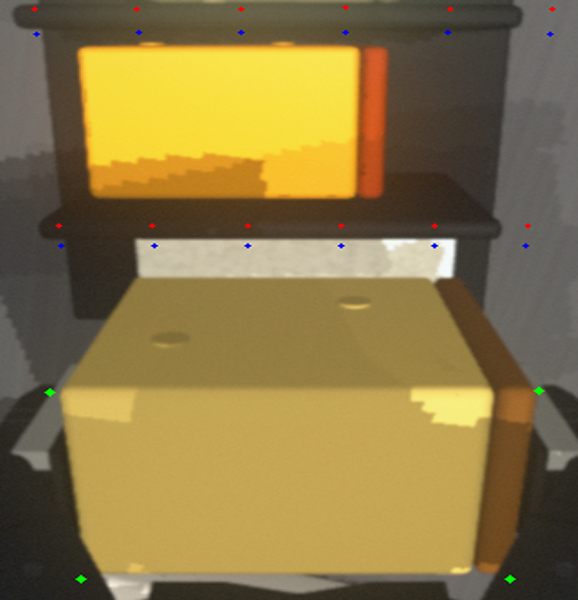

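The divider edges suggest the bay is about 1 mm further in +y than I assumed, so I shift by that. Paper and cheese agree along x. Now I lower it while watching lateral forces.

```bash
sed -i 's/^LIN=np.array(\[.5470,.2190\])/LIN=np.array([.5468,.2199])/' h.py
python3 - <<'E'
from h import *
o=down(th)
manip.servo_line(np.r_[LIN,.125],o,rate=.05)
ok=True
for z in np.arange(.115,.049,-.010):
    manip.servo_line(np.r_[LIN,z],o,rate=.06);f=manip.get_contact_force();print(round(z,3),np.round(f,1))
    if np.hypot(f[0],f[1])>5 or f[2]>4: ok=False;break
if ok: lower(LIN,.0495,o)
wsnap('w7');snap('scene','s7.png');print(manip.get_position(),manip.get_time())
E
cd pics; python3 -c "
import cv2,numpy as np
a=cv2.imread('s7.png')[240:400,350:530]
cv2.imwrite('c7.png',np.hstack([cv2.resize(cv2.imread('w7.png'),(400,300)),cv2.resize(a,(338,300))]))"
```

```text
0.115 [ 0.3  0.8 -1.2]
0.105 [-0.1  0.1 -1.8]
0.095 [-0.2  0.5 -2. ]
0.085 [ 0.2  0.5 -2. ]
0.075 [ 0.5  0.1 -2. ]
0.065 [-0.6  0.3 -1.6]
0.055 [ 0.7  0.2 -1.4]
lower -1.8180473243521305 2.5847650261356225 0.046700000000000005 0.0470187835906268
[0.54686954 0.21995366 0.04699877] 30.4
```

View pics/c7.png

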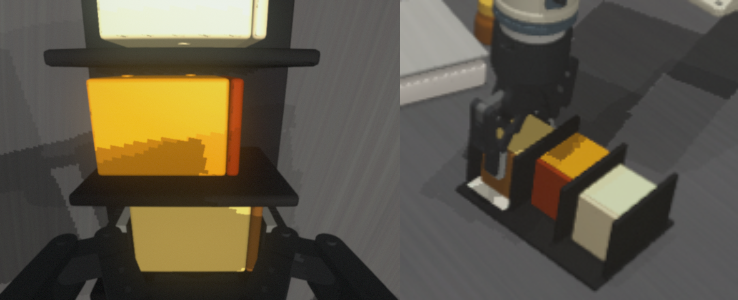

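Contact came at the expected height (TCP 0.047 m, cheese bottom about 7 mm above the table) with no lateral force. The cheese sits between the dividers, so I release it and check.

Run:
```python
from h import *
o=down(th)
manip.command_gripper(.085);manip.hold(.2);print(manip.get_width(),np.round(manip.get_contact_force(),1))
manip.servo_line(np.r_[LIN,.10],o,rate=.08);print(np.round(manip.get_contact_force(),1))
manip.servo_line(np.r_[LIN,.25],o,rate=.25)
manip.move_to(np.r_[LIN-.06*ey,.25],o);manip.hold(.3)
wsnap('w8');snap('scene','s8.png');print(manip.get_time(),np.round(manip.get_contact_force(),1))
c=load('w8');im=c['image'][:,:,::-1];hsv=cv2.cvtColor(im,cv2.COLOR_BGR2HSV)
a=im[0:240,200:430];b=cv2.imread('pics/s8.png')[130:400,200:530]
cv2.imwrite('pics/c8.png',np.hstack([cv2.resize(a,(383,400)),cv2.resize(b,(417,400))]))
m=((hsv[...,1]>75)&(hsv[...,0]<36)).astype(np.uint8);mm=np.zeros_like(m);mm[108:190,240:390]=m[108:190,240:390]
cn=max(cv2.findContours(mm,cv2.RETR_EXTERNAL,cv2.CHAIN_APPROX_NONE)[0],key=cv2.contourArea).reshape(-1,2)
print(cv2.minAreaRect(onz(c,cn,.067)[:,:2].astype(np.float32)),LIN)
```

```text
0.08505738381847977 [-0.6  0.2 -0.2]
[ 0.   0.3 -0.4]
33.25 [-0.8 -1.  -0.4]
((0.5443847179412842, 0.2143734246492386), (0.09177203476428986, 0.05595443397760391), 10.593578338623047) [0.5468 0.2199]
```

View pics/c8.png

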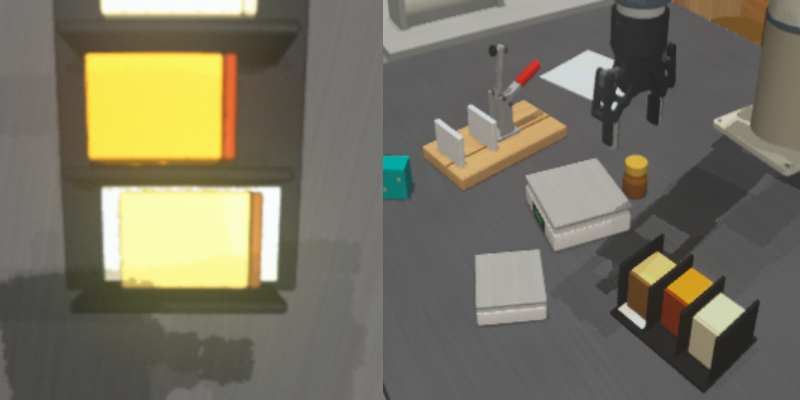

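Run:
```python
from h import *
c=load('w8');k=1.666
p=onz(c,[[200+x/k,y/k] for x,y in((120,192),(262,192),(121,288),(260,288))],.067)
q=p.mean(0)[:2];print(q,(q-[.5472,.219])@ex,(q-[.5472,.219])@ey, np.linalg.norm(p[0]-p[1]),np.linalg.norm(p[0]-p[2]))
manip.sign_off()
```

```text
[0.54723317 0.21979967] 0.00017970181154583319 0.0007799215293000646 0.06388809865336789 0.043214191744146306
the job is handed in; nothing more can be done
```

The job is done and handed in. I flipped the clamp open and lifted the cheese out by its sides. I let go of it upright on the large scale, took it again by its two ends, and set it down on the paper in the empty bay.

- **Cheese position:** in the last wrist picture it is 0.2 mm along and 0.8 mm across from the measured paper centre. It stands upright and released between the dividers.
- **Rest of the scene:** the clamp is still open. The jar and the other cheeses look undisturbed in the pictures, and the gripper is clear of everything. About 33 of the 72 s were used.
- **Checks that disagreed:**
  - The top and wrist views differed by 2–3 mm, so I averaged them.
  - The dividers seen from close up suggested about 1 mm more in +y and sat about 5 mm off the paper centre lengthwise. I corrected for the first and followed the paper for the second.
  - My automatic outline of the cheese after release took in the paper's edges (92 mm long), so I read its corners from the enlarged picture instead.
  - My outlines of the cheese in the overhead camera's pictures were no better: one found only part of the block in the nest, and the one on the scale missed it. I did not use either.

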